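# Set up the brazing spot and hold a bush to the torch in tongs

### The job

Set up the brazing spot: lay the thin cream insulating board flat on the dark steel plate beside the torch, squarely in the middle of it and running the same way, then set the white soldering block squarely in the middle of the board. Then take the spring tongs, close them on the brass bush, and hold it with them upright above the block, its middle straight in front of the unlit torch nozzle at the heating point, about 55 mm from the nozzle's mouth; finish while still holding it there, still and clear of everything but the tongs. Touch the bush with nothing but the tongs, and leave the steel bar, the flux tin and the wrench alone.

Things in the scene. Friction and masses are not known exactly. Their poses are not given: they have to be found in the camera images.
- plate (a point): Centre of the top face of a fixed dark steel base plate on the bench, 110 mm (x) by 220 mm (y), 10 mm thick, so this point is 10 mm above the bench. Its y axis is the plate's long direction and points to the end where the torch stands; z is up.
- nozzle (a point): Mouth of the copper nozzle (15 mm thick) of the unlit torch, fixed in a bench stand beyond the plate's +y end: on the plate's centre line, 120 mm from its centre, 135 mm above the bench; axes parallel to the plate's. It points back over the plate and 20 degrees down. Behind it the torch slopes up to 235 mm high, 400 mm from the plate's centre; the stand's post is at 294 mm.
- heating_point (a point): The heating point: empty spot 55 mm straight in front of the nozzle's mouth along its axis, 116 mm above the bench over the plate's centre line, 68 mm from the plate's centre towards the torch (70 mm over the top of the stacked block). Axes parallel to the plate's.
- board_mid (a point): Centre of the loose cream insulating board (separator), 160 mm (x) by 64 mm (y), 6 mm thick, 60 g, lying flat on the bench (this point is 3 mm above its underside). x is its long axis.
- block_mid (a point): Centre of the loose white soldering block, 130 mm (x) by 58 mm (y), 30 mm high, 200 g, lying flat on the bench (this point is 15 mm above its underside). x is its long axis.
- tongs_grip (a point): Middle of the grip zone of the bright steel spring tongs, half-way between the two arms and half-way up them. They lie on the bench with both strip arms on edge, side by side, 20 mm high (this point is 10 mm above the bench). x points from the bow at the tail (115 mm behind) to the jaws, z up. The grip zone is 50 mm long, marked by an orange sleeve on each arm.
- tongs_jaw (a point): Point half-way between the two jaws of the tongs, half-way up them, 105 mm ahead of tongs_grip along x, same axes, 10 mm above the tongs' underside. The jaws are 20 mm high upright V plates, 27 mm long, that open and close across y and seat a 34 mm round standing upright.
- bush_mid (a point): Centre of the loose brass bush standing upright on the bench, a tube 34 mm outside, about 26 mm inside, 36 mm high, about 110 g (this point is 18 mm above its underside). z is its bore.
- hearth: The fixed steel plate and the torch with its stand, as one thing; origin on the bench under the centre of the plate, axes as plate.
- bar: Bystander: dark steel flat bar 110 x 32 x 12 mm lying on the bench; origin at the centre of its underside, x along it.
- flux_tin: Bystander: red tin with white lid, 56 mm across, 52 mm high, standing; origin at the centre of its underside.
- wrench: Bystander: steel wrench lying on the bench; origin at the middle of its underside, x along it.
- board: The same board as board_mid; origin at the centre of its underside.
- block: The same block as block_mid; origin at the centre of its underside.
- tongs: The same tongs (125 g); origin at their underside, 10 mm below tongs_grip. Squeezing the arms across y closes the jaws. Free, they measure 52 mm over the arms at the grip; squeezed to 45 mm (4.5 N) they can be carried level, the jaws still 10 mm clear either side of the bush; at 35 mm (11 N) the jaws meet the bush, and 25 to 30 N of grip holds it firmly.
- bush: The same bush; origin at the centre of its underside.

How it is judged:
On the way, in this order (a step that is already met when the one before it is completed fails the run):
1. the insulating board lies flat on the plate, square and in the middle, let go (horizontal distance between board_mid and plate below 0.02 m and angle between the x axis of board_mid and the y axis of plate, either way round below 0.2 rad and z of board_mid in the frame of plate below 0.007 m and angle between board_mid's own z axis and vertical below 0.06 rad and contact force between the fingers and board below 0.1 N), for 0.3 s.
2. the soldering block lies flat on the board, square and in the middle, let go (horizontal distance between board_mid and plate below 0.02 m and angle between the x axis of board_mid and the y axis of plate, either way round below 0.2 rad and z of board_mid in the frame of plate below 0.007 m and angle between each of board_mid, block_mid's own z axis and vertical below 0.06 rad and horizontal distance between block_mid and board_mid below 0.015 m and angle between the x axis of block_mid and the x axis of board_mid, either way round below 0.2 rad and z of block_mid in the frame of board_mid below 0.022 m and contact force between the fingers and block below 0.1 N), for 0.3 s.
3. the bush is lifted off the bench in the tongs (contact force between tongs and bush above 2 N and contact force between the fingers and tongs above 2 N and contact force between the fingers and bush below 0.1 N and height (world z) of bush_mid above 0.05 m), for 0.3 s.
At the end, for the whole second after the job is handed in: Board flat on the plate (within 20 mm, 0.2 rad), block flat on the board (15 mm, 0.2 rad); the bush held still by the gripped tongs within 30 mm of the heating point, upright within 0.35 rad, touched by nothing but the tongs; tongs clear of block, board, plate and torch (horizontal distance between board_mid and plate below 0.02 m and angle between the x axis of board_mid and the y axis of plate, either way round below 0.2 rad and z of board_mid in the frame of plate below 0.007 m and angle between each of board_mid, block_mid's own z axis and vertical below 0.06 rad and horizontal distance between block_mid and board_mid below 0.015 m and angle between the x axis of block_mid and the x axis of board_mid, either way round below 0.2 rad and z of block_mid in the frame of board_mid below 0.022 m and contact force between tongs and bush above 2 N and contact force between the fingers and tongs above 2 N and contact force between the fingers and bush below 0.1 N and distance between bush_mid and heating_point below 0.03 m and angle between bush_mid's own z axis and vertical below 0.35 rad and linear speed of bush below 0.02 m/s and contact force between each of bush, tongs and block below 0.1 N and contact force between each of bush, tongs and board below 0.1 N and contact force between each of bush, tongs and hearth below 0.1 N and contact force between bush and the arm below 0.1 N); the arm keeps its last pose, push and grip.
It fails at once if the gripper or arm touches the bush (contact force between any of the fingers, the arm and bush above 0.5 N).
It fails at once if a bystander (bar, flux tin, wrench) is moved more than 30 mm (distance of any of bar, flux_tin, wrench from where it was at the start of the episode above 0.03 m).
It also fails if it takes over 72 s, if anything falls off the work surface, if the arm or the gripper's body presses on something with over 40 N, if the wrist force passes 120 N, or if a joint passes its speed limit or range.

### The arm

A 6-joint arm with a two-finger parallel gripper is mounted at the origin on the work surface. World frame = base frame: x ahead of the robot, y to its left, z up, the work surface at z = 0. Lengths are in m, angles in rad, forces in N, time in s.
With the tool pointing down it reaches from about 0.3 to 0.775 m from the base axis. Payload 14.6 kg.
Tool frame: the origin (TCP) lies on the centre line of the jaws, within the pads' length; the fingertips stand 19 mm ahead of it and the grasp point (between the pads) is the TCP (ctrl.tip_reach is the distance from the TCP to the fingertips, in m); x points along the fingers, y is the direction in which the jaws open and shut, and the axes are right-handed (so a half turn about x gives the same grasp; the last joint's range is limited). The gripper opens to 94 mm and grips with 3 to 60 N. Pads are 16 mm wide; open, the fingers measure 119 mm over their backs; the gripper's body (75 mm by 177 mm) begins 78 mm behind the grasp point.
Start: joints at [1.271, 0.3, 1.521, -0, 1.321, -0.067], TCP at [0.127, 0.535, 0.224] pointing down, gripper open.
Joint ranges: [-3.03, 3.03], [-0.79, 2.21], [0.23, 2.52], [-1.04, 4.18], [0, 3.07], [-2.55, 2.55]. Speed limits (rad/s): [2.22, 2.22, 2.57, 3.14, 3.14, 3.14].

### API

Orientations are given as [roll, pitch, yaw] about the fixed x, y, z axes, in that order (R = Rz(yaw) Ry(pitch) Rx(roll)).
In Python, from station import ctrl, optics, models gives the robot as it stands. The module is installed in compiled form; this text tells all that it offers.
- The arm moves only by the tool arm_command, never from a script. Its argument "deltas" is a list of rows, each an object with "translation": the shift along the tool's x, y, z in units of 25 mm (1.0 is 25 mm), a list of three; "turn": the turn, a rotation vector about the tool's x, y, z in units of 5 degrees (1.0 is 5 degrees), a list of three. In form: [{"translation": [x, y, z], "turn": [rx, ry, rz]}, ...]. A call has 1 to 12 rows; each row is the pose to reach, as a shift and turn from the pose commanded when the call began, along the tool's axes at that moment; what a row does not reach only later rows make up. A row lasts 1/12 s, in which the tool goes at most 41.7 mm and 7.16 degrees, less where a joint would pass 70% of its speed; a pose out of reach is approached as far as the arm can. A call with a gripper value outside its range is refused whole. "gripper" is the finger opening in mm, from 0 to 94, set as the call begins (left out, the last holds). The fingers move at their own pace and stop on an object; "force" is the grip in N (left out, the last holds). Time passes only in rows, so rows that repeat a pose let the fingers close. It gives the time, the measured TCP pose, the force and the opening at its end, in the units of the state.
- ctrl.get_obs(): the state, without advancing time (a new reading comes with each control period).
- optics.camera(name): name is "scene" or "top" or "wrist"; returns the picture (384x512x3 uint8, red, green, blue); there is no depth.
- optics.get_calibration(name): a dict with "K" (3x3 intrinsics, pixels), "origin" and "orientation" of the camera in the world. Camera axes: x right, y down, z forward; pixel columns grow to the right and rows downward; lengths in m; the calibration is good to about 2 mm. A picture is of the moment at which its call begins: read the wrist's pose just before it. get_calibration takes no time and is no camera call; for the wrist camera it gives the pose at the moment of the call.
- ctrl.hand_in(): hands the job in, once; it reports no verdict.
Trained networks look in the newest picture that a camera, given by its name, has taken for a name from the list of things; names that differ only in an ending like _2 or _b are one class to them, and where a whole thing is asked for, a point or a joint stands for the part that bears it (a point fixed in the world has none). Each returns a list of dicts, best first, with "score" (0 to 1); they miss things now and then, are a little off and sometimes report something else, mostly with a low value. They report only what shows in the picture. A call takes as long as a camera call.
- models.look_for(target, camera): "box" ([left, top, right, bottom] in pixels, round what is visible of it).
- models.cut_out(target, camera): "pixels" (384x512 bool, what is visible of it) and "box" ([left, top, right, bottom] in pixels, round what is visible of it).
- models.mark_of(target, camera): "at" ([column, row] in pixels: a listed point, or the origin of a listed thing).
The state is a dict: "time_s": time; "qpos": joint angles; "joint_vel": joint speeds; "tau": joint torques, N m; "ee_pos": TCP position; "eef_rot": TCP orientation; "force": force on the tool from outside, world axes, zero at the start; "moment": the same for the moment, N m; "grip_width": finger opening in m.
Only numpy, scipy, OpenCV 4.12 (cv2) and the standard library are available. Lean on these libraries where they do the work, as an engineer would, in place of code of your own. Each camera call takes 0.05 s, during which the arm holds its last target.

## Working session

There is one attempt and no reset: what is moved stays moved. The work goes in short steps, Python scripts to look and compute and a tool call to move; the robot and the scene stay as the last step left them, time stands still between calls to the robot, and variables do not carry over. Pictures are saved under pics/ and viewed, and the job is handed in when it is done.

Besides the shell and the picture viewer there is one more tool, called as a command line: name --argument value ..., lists and objects as JSON in quotes. arm_command: Moves the arm, as the interface text tells. Its arguments: {"type":"object","properties":{"deltas":{"type":"array"},"gripper":{"type":"number"},"force":{"type":"number"}},"required":["deltas"]}

```bash
mkdir -p pics; ls
python3 - <<'E'
from station import ctrl, optics, models
import cv2, numpy as np
np.set_printoptions(precision=4,suppress=True)
o=ctrl.get_obs(); print({k:np.round(v,4) for k,v in o.items()})
print(ctrl.tip_reach)
for n in ("scene","top"):
    im=optics.camera(n); cv2.imwrite(f"pics/{n}0.png",im[:,:,::-1]); c=optics.get_calibration(n); print(n,c)
E
```

```text
pics
{'time_s': np.float64(0.0), 'qpos': array([ 1.2714,  0.3005,  1.5216, -0.    ,  1.3207, -0.0666]), 'joint_vel': array([-0.0007, -0.0001, -0.001 ,  0.0003,  0.0018,  0.0001]), 'tau': array([ -0.0017, -53.1813, -35.2721,   0.0708,   0.0246,  -0.0001]), 'ee_pos': array([0.1268, 0.5349, 0.2239]), 'eef_rot': array([-1.617 ,  1.5696, -1.8498]), 'force': array([-0.005 ,  0.0481,  0.3124]), 'moment': array([ 0.0032,  0.0542, -0.0589]), 'grip_width': np.float64(0.0942)}
0.019
scene {'K': array([[391.0614,   0.    , 256.8452],
       [  0.    , 391.0614, 194.2572],
       [  0.    ,   0.    ,   1.    ]]), 'origin': array([1.2833, 0.0586, 0.9804]), 'orientation': array([-2.469 , -0.0017,  1.7063])}
top {'K': array([[348.8643,   0.    , 256.665 ],
       [  0.    , 348.8643, 190.9788],
       [  0.    ,   0.    ,   1.    ]]), 'origin': array([ 0.4511, -0.0149,  1.0492]), 'orientation': array([-2.9878, -0.0235, -1.544 ])}
```

View pics/scene0.png

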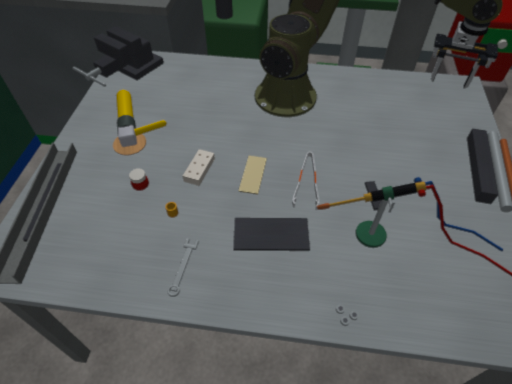

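View pics/top0.png

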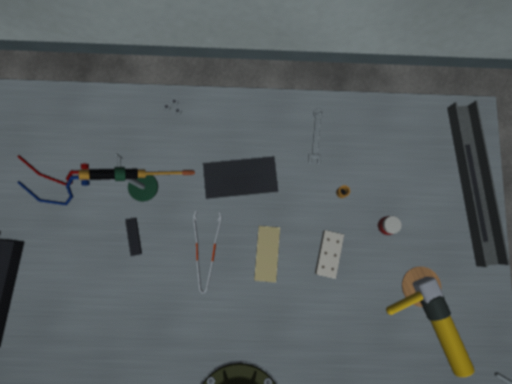

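```bash
cat > h.py <<'E'
from station import ctrl, optics, models
import cv2, numpy as np
from scipy.spatial.transform import Rotation as R
np.set_printoptions(precision=4,suppress=True)
def cal(n):
    c=optics.get_calibration(n); return np.array(c["K"]),np.array(c["origin"]),R.from_euler("xyz",c["orientation"]).as_matrix()
def px2w(n,uv,z,c=None):
    K,o,M=c or cal(n); uv=np.atleast_2d(np.asarray(uv,float))
    d=(M@np.linalg.inv(K)@np.c_[uv,np.ones(len(uv))].T).T
    return o+d*((z-o[2])/d[:,2])[:,None]
def w2px(n,p,c=None):
    K,o,M=c or cal(n); q=(np.atleast_2d(p)-o)@M; q=q@K.T; return q[:,:2]/q[:,2:]
def rect(pix,n,z,c=None):
    cs=max(cv2.findContours(pix.astype(np.uint8),0,cv2.CHAIN_APPROX_NONE)[0],key=cv2.contourArea)[:,0,:]
    w=px2w(n,cs,z,c)[:,:2].astype(np.float32)
    (x,y),(a,b),t=cv2.minAreaRect(w*1000)
    if a<b: a,b,t=b,a,t+90
    return np.array([x/1000,y/1000]),(a,b),np.deg2rad((t+90)%180-90)
E
python3 - <<'E'
from h import *
for n in ("top","scene"):
    optics.camera(n)
    for t,z in (("plate",.01),("board_mid",.006),("block_mid",.03),("bar",.012),("hearth",0.01)):
        r=models.cut_out(t,n)
        for d in r[:1]:
            print(n,t,round(d["score"],2),d["box"],*rect(d["pixels"],n,z))
    for t,z in (("plate",.01),("nozzle",.135),("heating_point",.116),("board_mid",.003),("block_mid",.015),("tongs_grip",.01),("tongs_jaw",.01),("bush_mid",.018),("flux_tin",0),("wrench",0),("bar",0)):
        for d in models.mark_of(t,n)[:1]:
            print(n,t,round(d["score"],2),d["at"],px2w(n,d["at"],z)[0])
E
```

```text
top plate 0.87 [18.6, 150.1, 277.4, 204.1] [0.6554 0.0167] (225.18406677246094, 115.77906799316406) -1.4591066130493087
top board_mid 0.72 [251.5, 225.8, 280.3, 282.6] [ 0.43   -0.0706] (159.62657165527344, 68.03668212890625) -0.06220345358098077
top block_mid 0.91 [317.0, 230.6, 344.4, 277.7] [ 0.4349 -0.2473] (131.09017944335938, 66.14569091796875) -0.20985003652135525
top bar 0.97 [124.6, 214.7, 140.2, 256.3] [0.4695 0.3231] (109.92027282714844, 35.847354888916016) 0.24636302368602084
top hearth 0.67 [16.8, 152.1, 277.1, 203.9] [0.6563 0.017 ] (219.72509765625, 111.03170776367188) -1.4397581401962594
top plate 0.92 [237.8, 173.2] [0.6656 0.0237 0.01  ]
top nozzle 0.73 [192.0, 170.9] [0.6422 0.1411 0.135 ]
top heating_point 0.68 [213.5, 169.8] [0.6511 0.0862 0.116 ]
top board_mid 0.63 [265.8, 253.6] [ 0.4275 -0.0672  0.003 ]
top block_mid 0.55 [326.9, 254.0] [ 0.4313 -0.2459  0.015 ]
top tongs_grip 0.69 [203.7, 249.5] [0.4347 0.1154 0.01  ]
top tongs_jaw 0.62 [206.8, 216.2] [0.5325 0.1111 0.01  ]
top bush_mid 0.71 [348.1, 187.9] [ 0.6293 -0.3102  0.018 ]
top flux_tin 0.85 [385.1, 2
[... 703 characters left out ...]
.53089904785156, 118.17514038085938) -1.4379657828483656
scene plate 0.7 [270.0, 228.4] [0.6402 0.012  0.01  ]
scene nozzle 0.6 [316.6, 206.1] [0.6344 0.1344 0.135 ]
scene heating_point 0.7 [295.8, 214.8] [0.6571 0.0814 0.116 ]
scene board_mid 0.84 [252.8, 171.4] [ 0.4165 -0.0715  0.003 ]
scene block_mid 0.74 [202.0, 169.0] [ 0.4396 -0.2388  0.015 ]
scene tongs_grip 0.8 [308.4, 179.9] [0.4347 0.1147 0.01  ]
scene tongs_jaw 0.51 [303.6, 207.4] [0.5489 0.106  0.01  ]
scene bush_mid 0.64 [168.4, 206.1] [ 0.6066 -0.306   0.018 ]
scene flux_tin 0.63 [139.9, 184.0] [ 0.519 -0.43   0.   ]
scene wrench 0.67 [374.4, 199.8] [ 0.4807  0.3272 -0.    ]
scene bar 0.52 [376.8, 194.4] [0.4574 0.3359 0.    ]
```

```bash
cat >> h.py <<'E'
def mat(yaw,tilt=0):
    x=np.array([0,0,-1.]); y=np.array([np.cos(yaw),np.sin(yaw),0]); return np.c_[x,y,np.cross(x,y)]
def go(p,yaw,P=None,yaw0=None):
    """deltas from commanded pose (P,yaw0) (default measured) to p,yaw (tool y heading)"""
    o=ctrl.get_obs(); M=R.from_euler("xyz",o["eef_rot"]).as_matrix(); P=o["ee_pos"] if P is None else P
    if yaw0 is not None: M=mat(yaw0)
    T=M.T@(np.array(p)-P)/.025; rv=R.from_matrix(M.T@mat(yaw)).as_rotvec()
    print("trans",T.round(3),"turn",(np.rad2deg(rv)/5).round(3),"q",o["qpos"].round(2),"t",round(float(o["time_s"]),2),"yaw now",yawn().round(3))
def yawn():
    M=R.from_euler("xyz",ctrl.get_obs()["eef_rot"]).as_matrix(); return np.arctan2(M[1,1],M[0,1])
E
python3 - <<'E'
from h import *
o=ctrl.get_obs();print(R.from_euler("xyz",o["eef_rot"]).as_matrix())
for s in (1.52,-1.62): go([.43,-.070,.20],s)
E
```

```text
[[ 0.      0.2307  0.973 ]
 [-0.      0.973  -0.2307]
 [-1.     -0.      0.    ]]
trans [  0.979 -20.756  17.381] turn [-2.086  0.     0.   ] q [ 1.27  0.3   1.52 -0.    1.32 -0.07] t 1.8 yaw now 1.338
trans [  0.979 -20.756  17.381] turn [33.896  0.    -0.   ] q [ 1.27  0.3   1.52 -0.    1.32 -0.07] t 1.8 yaw now 1.338
```

arm_command --deltas '[{"translation":[0.4,-10.4,8.7],"turn":[-1,0,0]},{"translation":[0.4,-10.4,8.7],"turn":[-1,0,0]},{"translation":[0.4,-10.4,8.7],"turn":[-1,0,0]},{"translation":[0.4,-10.4,8.7],"turn":[-1,0,0]},{"translation":[0.4,-10.4,8.7],"turn":[-1,0,0]},{"translation":[0.4,-10.4,8.7],"turn":[-1,0,0]},{"translation":[0.98,-20.75,17.4],"turn":[-2.1,0,0]},{"translation":[0.98,-20.75,17.4],"turn":[-2.1,0,0]},{"translation":[0.98,-20.75,17.4],"turn":[-2.1,0,0]},{"translation":[0.98,-20.75,17.4],"turn":[-2.1,0,0]},{"translation":[0.98,-20.75,17.4],"turn":[-2.1,0,0]},{"translation":[0.98,-20.75,17.4],"turn":[-2.1,0,0]}]' --gripper 94

```text
time_s: 2.8
ee_pos: [0.3498, 0.0895, 0.2076]
eef_rot: [0.201, 1.57, 0.151]
force: [0.8, 0.7, -0.4]
grip_width: 0.0942
```

Run:
```python
from h import *
go([.43,-.07,.2],1.52); o=ctrl.get_obs(); print(o["ee_pos"],o["joint_vel"])
```

```text
trans [ 0.305 -6.214  3.518] turn [ 0.016  0.015 -0.003] q [ 0.15 -0.12  2.02  0.    1.24 -1.37] t 2.8 yaw now 1.521
[0.3498 0.0895 0.2076] [-1.3537  0.2384 -0.159  -0.0018 -0.0847 -1.3426]
```

arm_command --deltas '[{"translation":[0.3,-5.8,3.3],"turn":[0,0,0]},{"translation":[0.3,-5.8,3.3],"turn":[0,0,0]},{"translation":[0.3,-5.8,3.3],"turn":[0,0,0]},{"translation":[0.3,-5.8,3.3],"turn":[0,0,0]},{"translation":[0.3,-5.8,3.3],"turn":[0,0,0]},{"translation":[0.3,-5.8,3.3],"turn":[0,0,0]},{"translation":[0.3,-5.8,3.3],"turn":[0,0,0]}]'

```text
time_s: 3.38
ee_pos: [0.4243, -0.0571, 0.1996]
eef_rot: [2.677, 1.57, 2.627]
force: [-0.0, 0.1, -0.6]
grip_width: 0.0937
```

Run:
```python
from h import *
c=cal("wrist"); im=optics.camera("wrist"); cv2.imwrite("pics/w1.png",im[:,:,::-1])
for t,z in (("board_mid",.006),):
    for d in models.cut_out(t,"wrist")[:1]: print(t,d["score"],d["box"],*rect(d["pixels"],"wrist",z,c))
    for d in models.mark_of(t,"wrist")[:1]: print(t,d["score"],d["at"],px2w("wrist",d["at"],z,c))
print(c[1])
go([.43,-.07,.2],1.52); o=ctrl.get_obs(); print(o["ee_pos"],o["joint_vel"])
```

```text
board_mid 0.62 [210.6, 104.0, 270.6, 250.4] [ 0.4275 -0.07  ] (158.9131622314453, 64.77716827392578) -0.05723146498385733
board_mid 0.57 [243.2, 177.7] [[ 0.4242 -0.067   0.006 ]]
[ 0.3433 -0.0542  0.3598]
trans [-0.001 -0.535  0.25 ] turn [0.034 0.005 0.   ] q [-0.22  0.05  1.88  0.    1.22 -1.74] t 3.53 yaw now 1.523
[ 0.4244 -0.0563  0.2   ] [-0.0003 -0.     -0.0029  0.     -0.0002 -0.004 ]
```

View pics/w1.png

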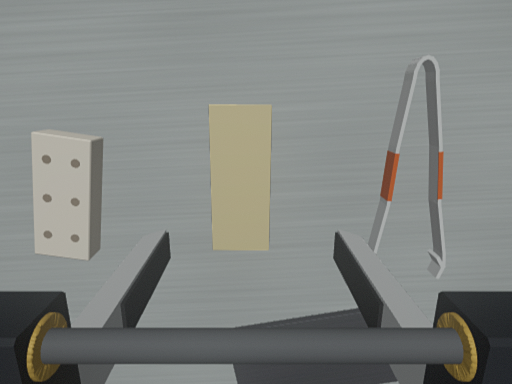

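Run:
```python
from h import *
go([.4275,-.07,.021],1.514)
```

```text
trans [ 7.159 -0.54   0.147] turn [0.102 0.005 0.   ] q [-0.22  0.05  1.88  0.    1.22 -1.74] t 3.53 yaw now 1.523
```

arm_command --deltas '[{"translation":[1.2,-0.54,0.15],"turn":[0.1,0,0]},{"translation":[2.4,-0.54,0.15],"turn":[0.1,0,0]},{"translation":[3.6,-0.54,0.15],"turn":[0.1,0,0]},{"translation":[4.8,-0.54,0.15],"turn":[0.1,0,0]},{"translation":[6.0,-0.54,0.15],"turn":[0.1,0,0]},{"translation":[6.7,-0.54,0.15],"turn":[0.1,0,0]},{"translation":[7.0,-0.54,0.15],"turn":[0.1,0,0]},{"translation":[7.16,-0.54,0.15],"turn":[0.1,0,0]},{"translation":[7.16,-0.54,0.15],"turn":[0.1,0,0]},{"translation":[7.16,-0.54,0.15],"turn":[0.1,0,0]}]'

```text
time_s: 4.37
ee_pos: [0.4283, -0.0709, 0.0217]
eef_rot: [-0.187, 1.569, -0.245]
force: [-0.5, -0.4, 0.5]
grip_width: 0.0941
```

arm_command --deltas '[{"translation":[0,0,0],"turn":[0,0,0]},{"translation":[0,0,0],"turn":[0,0,0]},{"translation":[0,0,0],"turn":[0,0,0]},{"translation":[0,0,0],"turn":[0,0,0]},{"translation":[0,0,0],"turn":[0,0,0]},{"translation":[0,0,0],"turn":[0,0,0]},{"translation":[0,0,0],"turn":[0,0,0]},{"translation":[0,0,0],"turn":[0,0,0]}]' --gripper 55 --force 20

```text
time_s: 5.03
ee_pos: [0.4278, -0.0711, 0.0209]
eef_rot: [-0.023, 1.571, -0.081]
force: [-1.0, -0.2, 4.9]
grip_width: 0.0633
```

Run:
```python
from h import *
go([.656,.0165,.08],0.133)
```

```text
trans [-2.363  4.028  8.909] turn [15.808  0.002 -0.002] q [-0.25  0.35  2.01  0.    0.78 -1.76] t 5.03 yaw now 1.513
```

arm_command --deltas '[{"translation":[-1,0,0],"turn":[0,0,0]},{"translation":[-2.36,0,0],"turn":[0,0,0]},{"translation":[-2.36,0.4,0.9],"turn":[1.6,0,0]},{"translation":[-2.36,0.8,1.8],"turn":[3.2,0,0]},{"translation":[-2.36,1.2,2.7],"turn":[4.8,0,0]},{"translation":[-2.36,1.6,3.6],"turn":[6.4,0,0]},{"translation":[-2.36,2.0,4.5],"turn":[8.0,0,0]},{"translation":[-2.36,2.4,5.3],"turn":[9.5,0,0]},{"translation":[-2.36,2.8,6.2],"turn":[11,0,0]},{"translation":[-2.36,3.2,7.1],"turn":[12.6,0,0]},{"translation":[-2.36,3.6,8.0],"turn":[14.2,0,0]},{"translation":[-2.36,4.03,8.91],"turn":[15.8,0,0]}]'

```text
time_s: 6.03
ee_pos: [0.6567, 0.017, 0.0791]
eef_rot: [-1.762, 1.57, -3.076]
force: [-0.6, -1.2, 0.6]
grip_width: 0.0633
```

arm_command --deltas '[{"translation":[0,0,0],"turn":[0,0,0]},{"translation":[0,0,0],"turn":[0,0,0]},{"translation":[0,0,0],"turn":[0,0,0]}]'

```text
time_s: 6.28
ee_pos: [0.6552, 0.0164, 0.079]
eef_rot: [-1.781, 1.569, -3.087]
force: [-0.3, 0.1, -0.3]
grip_width: 0.0637
```

Run:
```python
from h import *
c=cal("wrist"); im=optics.camera("wrist"); cv2.imwrite("pics/w2.png",im[:,:,::-1])
for t,z in (("board_mid",.065),("plate",.01)):
    for d in models.cut_out(t,"wrist")[:1]: print(t,d["score"],d["box"],*rect(d["pixels"],"wrist",z,c))
go([.656,.0165,.0315],0.133);print(ctrl.get_obs()["ee_pos"],ctrl.get_obs()["grip_width"])
im=optics.camera("top"); cv2.imwrite("pics/t2.png",cv2.resize(im[100:300,130:390,::-1],None,fx=3,fy=3))
```

```text
board_mid 0.79 [190.1, 98.3, 315.2, 368.3] [0.6508 0.0294] (131.4574432373047, 64.3343734741211) -1.3074535372755054
trans [ 1.934  0.028 -0.008] turn [1.492 0.    0.003] q [-0.03  0.67  1.32 -0.    1.15 -0.29] t 6.43 yaw now 0.263
[0.6554 0.0161 0.0798] 0.06318620706303224
```

View pics/w2.png

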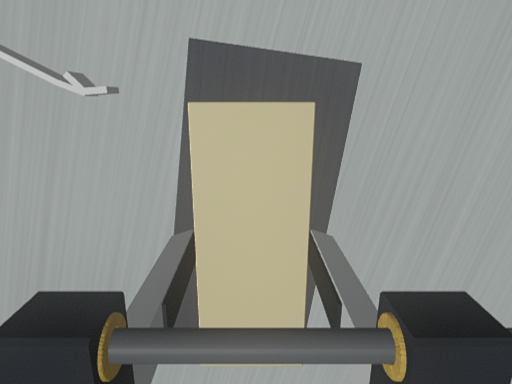

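View pics/t2.png

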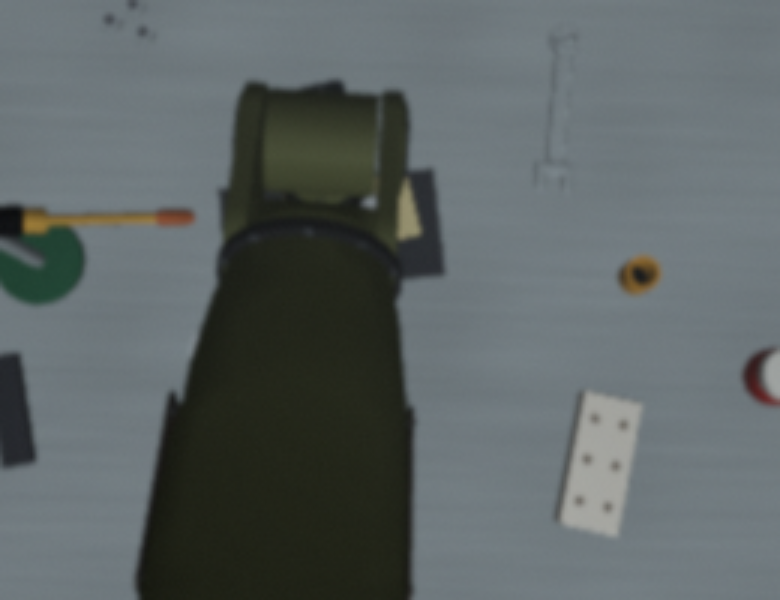

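arm_command --deltas '[{"translation":[0,0.03,0],"turn":[0.7,0,0]},{"translation":[0.3,0.03,0],"turn":[1.49,0,0]},{"translation":[0.8,0.03,0],"turn":[1.49,0,0]},{"translation":[1.3,0.03,0],"turn":[1.49,0,0]},{"translation":[1.6,0.03,0],"turn":[1.49,0,0]},{"translation":[1.8,0.03,0],"turn":[1.49,0,0]},{"translation":[1.94,0.03,0],"turn":[1.49,0,0]},{"translation":[1.94,0.03,0],"turn":[1.49,0,0]},{"translation":[1.94,0.03,0],"turn":[1.49,0,0]},{"translation":[1.94,0.03,0],"turn":[1.49,0,0]}]'

```text
time_s: 7.32
ee_pos: [0.6568, 0.0167, 0.0313]
eef_rot: [1.383, 1.57, -0.055]
force: [0.8, 0.4, 0.2]
grip_width: 0.0634
```

Run:
```python
from h import *
go([.656,.0165,.0315],0.133);print(ctrl.get_obs()["ee_pos"],ctrl.get_obs()["force"])
c=cal("wrist"); im=optics.camera("wrist"); cv2.imwrite("pics/w3.png",im[:,:,::-1])
```

```text
trans [-0.006 -0.034  0.005] turn [-0.001  0.001 -0.005] q [-0.03  0.74  1.34 -0.    1.06 -0.16] t 7.32 yaw now 0.133
[0.6568 0.0167 0.0313] [0.7764 0.4049 0.2057]
```

View pics/w3.png

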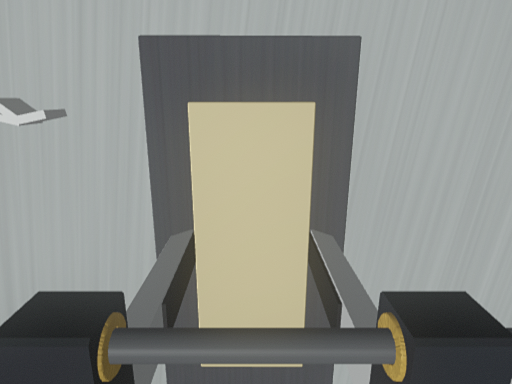

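arm_command --deltas '[{"translation":[0.03,0,0],"turn":[0,0,0]},{"translation":[0.03,0,0],"turn":[0,0,0]},{"translation":[0.03,0,0],"turn":[0,0,0]},{"translation":[0.03,0,0],"turn":[0,0,0]},{"translation":[0.03,0,0],"turn":[0,0,0]},{"translation":[-1.0,0,0],"turn":[0,0,0]},{"translation":[-2.5,0,0],"turn":[0,0,0]},{"translation":[-4,0,0],"turn":[0,0,0]},{"translation":[-5,0,0],"turn":[0,0,0]},{"translation":[-5,0,0],"turn":[0,0,0]},{"translation":[-5,0,0],"turn":[0,0,0]}]' --gripper 94

```text
time_s: 8.28
ee_pos: [0.6571, 0.0167, 0.1575]
eef_rot: [1.412, 1.568, -0.026]
force: [1.5, -0.5, 0.0]
grip_width: 0.0939
```

Run:
```python
from h import *
c=cal("wrist"); im=optics.camera("wrist"); cv2.imwrite("pics/w4.png",im[:,:,::-1])
for t,z in (("board_mid",.016),("plate",.01)):
    for d in models.cut_out(t,"wrist")[:1]: print(t,d["score"],d["box"],*rect(d["pixels"],"wrist",z,c))
go([.433,-.246,.16],1.37);print(ctrl.get_obs()["ee_pos"],ctrl.get_obs()["grip_width"])
```

```text
board_mid 0.97 [216.9, 97.0, 287.3, 271.3] [0.6562 0.0162] (158.7291717529297, 63.8181266784668) -1.439848338133429
plate 0.84 [184.1, 0.5, 312.6, 290.9] [0.6549 0.0168] (218.86209106445312, 110.74758911132812) -1.4395069208816809
trans [ -0.199 -10.233   9.24 ] turn [-14.181  -0.022   0.023] q [-0.03  0.6   1.26 -0.    1.29 -0.16] t 8.43 yaw now 0.133
[0.6561 0.0168 0.1544] 0.09446306165559253
```

View pics/w4.png

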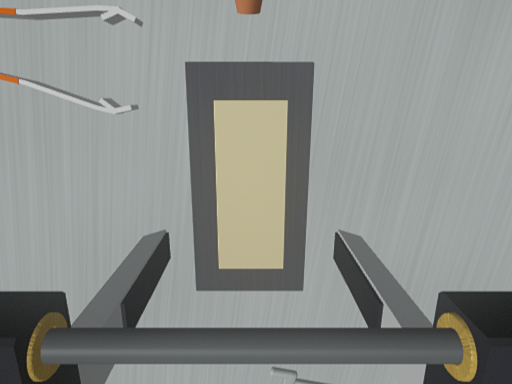

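arm_command --deltas '[{"translation":[-0.5,-1,0.9],"turn":[-1.3,0,0]},{"translation":[-1,-2,1.8],"turn":[-2.6,0,0]},{"translation":[-1,-3,2.7],"turn":[-3.9,0,0]},{"translation":[-1,-4,3.6],"turn":[-5.2,0,0]},{"translation":[-1,-5,4.5],"turn":[-6.5,0,0]},{"translation":[-1,-6,5.4],"turn":[-7.8,0,0]},{"translation":[-1,-7,6.3],"turn":[-9.1,0,0]},{"translation":[-1,-8,7.2],"turn":[-10.4,0,0]},{"translation":[-1,-9,8.1],"turn":[-11.7,0,0]},{"translation":[-1,-9.7,8.7],"turn":[-13,0,0]},{"translation":[-1,-10.2,9.2],"turn":[-14.2,0,0]},{"translation":[-1,-10.2,9.2],"turn":[-14.2,0,0]}]'

```text
time_s: 9.43
ee_pos: [0.4324, -0.2466, 0.1801]
eef_rot: [2.936, 1.569, 2.74]
force: [-0.2, -0.0, -0.2]
grip_width: 0.0941
```

arm_command --deltas '[{"translation":[0,0,0],"turn":[0,0,0]},{"translation":[0,0,0],"turn":[0,0,0]}]'

```text
time_s: 9.6
ee_pos: [0.4346, -0.2443, 0.1806]
eef_rot: [2.623, 1.57, 2.421]
force: [1.1, 0.1, -0.1]
grip_width: 0.0942
```

Run:
```python
from h import *
print(ctrl.get_obs()["joint_vel"])
c=cal("wrist"); im=optics.camera("wrist"); cv2.imwrite("pics/w5.png",im[:,:,::-1])
for t,z in (("block_mid",.03),):
    for d in models.cut_out(t,"wrist")[:1]: print(t,d["score"],d["box"],*rect(d["pixels"],"wrist",z,c))
    for d in models.mark_of(t,"wrist")[:1]: print(t,d["score"],d["at"],px2w("wrist",d["at"],.015,c))
go([.433,-.246,.026],1.37);print(ctrl.get_obs()["ee_pos"],ctrl.get_obs()["grip_width"])
```

```text
[ 0.0146 -0.002  -0.0039 -0.0007 -0.0005 -0.0113]
block_mid 0.72 [210.7, 110.4, 274.4, 251.9] [ 0.4311 -0.2518] (130.9762420654297, 58.20478820800781) -0.18937565406082607
block_mid 0.57 [244.2, 181.6] [[ 0.4309 -0.2519  0.015 ]]
trans [ 6.196 -0.089 -0.052] turn [ 0.015 -0.005 -0.003] q [-0.59  0.23  1.72  0.    1.2  -1.96] t 9.75 yaw now 1.371
[ 0.4348 -0.2441  0.1809] 0.09395562413948841
```

View pics/w5.png

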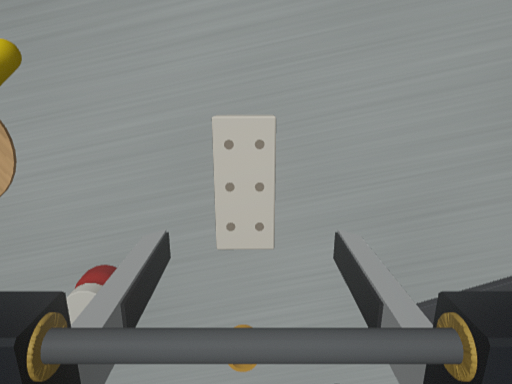

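Run:
```python
from h import *
go([.4311,-.2518,.026],1.382)
```

```text
trans [ 6.196 -0.331 -0.08 ] turn [-0.123 -0.005 -0.003] q [-0.59  0.23  1.72  0.    1.2  -1.96] t 9.75 yaw now 1.371
```

arm_command --deltas '[{"translation":[1.3,-0.33,-0.08],"turn":[-0.12,0,0]},{"translation":[2.6,-0.33,-0.08],"turn":[-0.12,0,0]},{"translation":[3.9,-0.33,-0.08],"turn":[-0.12,0,0]},{"translation":[5.0,-0.33,-0.08],"turn":[-0.12,0,0]},{"translation":[5.8,-0.33,-0.08],"turn":[-0.12,0,0]},{"translation":[6.2,-0.33,-0.08],"turn":[-0.12,0,0]},{"translation":[6.2,-0.33,-0.08],"turn":[-0.12,0,0]},{"translation":[6.2,-0.33,-0.08],"turn":[-0.12,0,0]}]'

```text
time_s: 10.42
ee_pos: [0.4311, -0.2525, 0.0267]
eef_rot: [-0.121, 1.571, -0.309]
force: [0.7, -0.4, 0.7]
grip_width: 0.0939
```

arm_command --deltas '[{"translation":[0,0,0],"turn":[0,0,0]},{"translation":[0,0,0],"turn":[0,0,0]},{"translation":[0,0,0],"turn":[0,0,0]},{"translation":[0,0,0],"turn":[0,0,0]},{"translation":[0,0,0],"turn":[0,0,0]},{"translation":[0,0,0],"turn":[0,0,0]},{"translation":[0,0,0],"turn":[0,0,0]},{"translation":[0,0,0],"turn":[0,0,0]}]' --gripper 50 --force 25

```text
time_s: 11.08
ee_pos: [0.4308, -0.2526, 0.0265]
eef_rot: [0.489, 1.571, 0.3]
force: [-0.9, 1.5, 5.5]
grip_width: 0.058
```

Run:
```python
from h import *
go([.6562,.0162,.10],.131);print(ctrl.get_obs()["ee_pos"],ctrl.get_obs()["grip_width"])
```

```text
trans [-2.938 12.251  6.84 ] turn [14.337  0.001 -0.002] q [-0.6   0.46  1.83  0.    0.86 -1.99] t 11.08 yaw now 1.382
[ 0.4308 -0.2526  0.0265] 0.058048447296436774
```

arm_command --deltas '[{"translation":[-1.2,0,0],"turn":[0,0,0]},{"translation":[-2.9,0,0],"turn":[0,0,0]},{"translation":[-2.94,1.2,0.6],"turn":[1.3,0,0]},{"translation":[-2.94,2.4,1.3],"turn":[2.7,0,0]},{"translation":[-2.94,3.6,2.0],"turn":[4.1,0,0]},{"translation":[-2.94,4.8,2.7],"turn":[5.5,0,0]},{"translation":[-2.94,6.0,3.4],"turn":[6.9,0,0]},{"translation":[-2.94,7.2,4.0],"turn":[8.3,0,0]},{"translation":[-2.94,8.4,4.7],"turn":[9.7,0,0]},{"translation":[-2.94,9.6,5.4],"turn":[11.1,0,0]},{"translation":[-2.94,10.9,6.1],"turn":[12.5,0,0]},{"translation":[-2.94,12.2,6.8],"turn":[13.5,0,0]}]'

```text
time_s: 12.08
ee_pos: [0.6555, 0.0165, 0.0991]
eef_rot: [-1.556, 1.57, -2.929]
force: [-0.4, -1.2, -2.4]
grip_width: 0.0577
```

arm_command --deltas '[{"translation":[0,0,0],"turn":[0,0,0]},{"translation":[0,0,0],"turn":[0,0,0]}]'

```text
time_s: 12.25
ee_pos: [0.655, 0.0166, 0.0985]
eef_rot: [-1.677, 1.569, -3.041]
force: [0.9, 0.5, -1.7]
grip_width: 0.058
```

Run:
```python
from h import *
print(ctrl.get_obs()["joint_vel"])
go([.6562,.0162,.026+.0165],.131);print(ctrl.get_obs()["ee_pos"],ctrl.get_obs()["grip_width"])
```

```text
[-0.0438 -0.0317  0.0424 -0.0042 -0.0056 -0.0396]
trans [2.241 0.046 0.024] turn [ 0.865 -0.001  0.015] q [-0.03  0.65  1.31 -0.    1.18 -0.24] t 12.25 yaw now 0.206
[0.655  0.0166 0.0985] 0.05795091933466335
```

arm_command --deltas '[{"translation":[0,0.05,0],"turn":[0.87,0,0]},{"translation":[0.5,0.05,0],"turn":[0.87,0,0]},{"translation":[1.0,0.05,0],"turn":[0.87,0,0]},{"translation":[1.5,0.05,0],"turn":[0.87,0,0]},{"translation":[1.9,0.05,0],"turn":[0.87,0,0]},{"translation":[2.1,0.05,0],"turn":[0.87,0,0]},{"translation":[2.2,0.05,0],"turn":[0.87,0,0]},{"translation":[2.23,0.05,0],"turn":[0.87,0,0]},{"translation":[2.23,0.05,0],"turn":[0.87,0,0]},{"translation":[2.23,0.05,0],"turn":[0.87,0,0]}]'

```text
time_s: 13.08
ee_pos: [0.6564, 0.0154, 0.0445]
eef_rot: [1.42, 1.57, -0.023]
force: [-0.0, -0.2, -1.4]
grip_width: 0.058
```

Run:
```python
from h import *
c=cal("wrist"); im=optics.camera("wrist"); cv2.imwrite("pics/w6.png",im[:,:,::-1])
go([.6562,.0162,.026+.0165],.131);print(ctrl.get_obs()["ee_pos"],ctrl.get_obs()["force"])
```

```text
trans [ 0.082 -0.004 -0.034] turn [-0.031  0.002 -0.011] q [-0.03  0.72  1.34 -0.    1.08 -0.16] t 13.13 yaw now 0.128
[0.6564 0.0154 0.0446] [-0.1824 -0.8428 -1.4581]
```

View pics/w6.png

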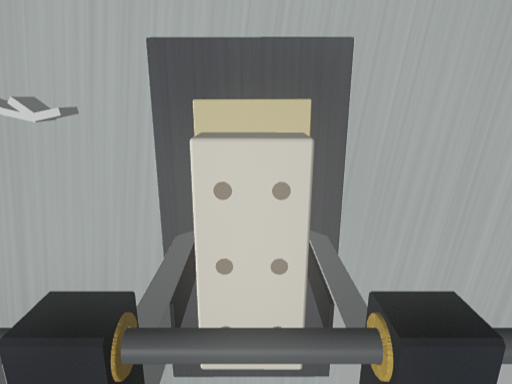

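arm_command --deltas '[{"translation":[0.05,0,0],"turn":[0,0,0]},{"translation":[0.09,0,0],"turn":[0,0,0]},{"translation":[0.09,0,0],"turn":[0,0,0]},{"translation":[0.09,0,0],"turn":[0,0,0]}]'

```text
time_s: 13.47
ee_pos: [0.6564, 0.0154, 0.0425]
eef_rot: [1.391, 1.57, -0.051]
force: [-2.5, -0.3, 7.2]
grip_width: 0.0581
```

arm_command --deltas '[{"translation":[0,0,0],"turn":[0,0,0]},{"translation":[0,0,0],"turn":[0,0,0]},{"translation":[0,0,0],"turn":[0,0,0]},{"translation":[0,0,0],"turn":[0,0,0]},{"translation":[0,0,0],"turn":[0,0,0]},{"translation":[-1.0,0,0],"turn":[0,0,0]},{"translation":[-2.5,0,0],"turn":[0,0,0]},{"translation":[-4,0,0],"turn":[0,0,0]},{"translation":[-5,0,0],"turn":[0,0,0]},{"translation":[-5,0,0],"turn":[0,0,0]},{"translation":[-5,0,0],"turn":[0,0,0]}]' --gripper 94

```text
time_s: 14.38
ee_pos: [0.6565, 0.0153, 0.1679]
eef_rot: [1.423, 1.568, -0.02]
force: [-0.5, -0.4, 0.3]
grip_width: 0.094
```

Run:
```python
from h import *
c=cal("wrist"); im=optics.camera("wrist"); cv2.imwrite("pics/w7.png",im[:,:,::-1])
for t,z in (("board_mid",.016),("plate",.01),("block_mid",.046)):
    for d in models.cut_out(t,"wrist")[:1]: print(t,d["score"],d["box"],*rect(d["pixels"],"wrist",z,c))
go([.43,.115,.19],1.54);print(ctrl.get_obs()["ee_pos"],ctrl.get_obs()["grip_width"])
```

```text
board_mid 0.94 [217.6, 95.8, 286.5, 211.9] [0.6471 0.0859] (63.372596740722656, 18.937232971191406) 0.12654168044701225
plate 0.63 [188.6, 0.7, 310.4, 284.7] [0.6549 0.0167] (219.96987915039062, 110.65261840820312) -1.438175581685615
block_mid 0.91 [215.3, 113.2, 287.5, 268.4] [0.6553 0.0147] (129.60079956054688, 58.34183120727539) -1.446171989174687
trans [-0.978 -8.442 -5.106] turn [-16.179  -0.025   0.021] q [-0.03  0.59  1.25 -0.    1.31 -0.16] t 14.58 yaw now 0.128
[0.6556 0.0154 0.1649] 0.09440199302293883
```

View pics/w7.png

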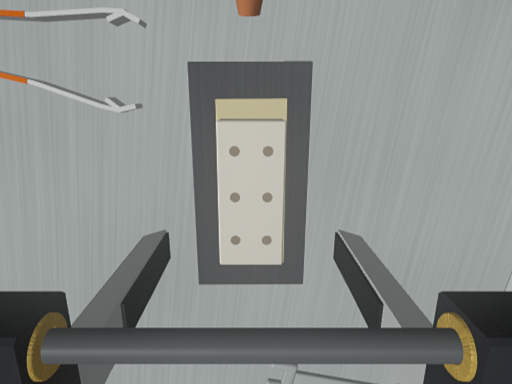

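arm_command --deltas '[{"translation":[-0.9,-1,-0.6],"turn":[-1.3,0,0]},{"translation":[-0.98,-2,-1.2],"turn":[-2.7,0,0]},{"translation":[-0.98,-3,-1.8],"turn":[-4.1,0,0]},{"translation":[-0.98,-4,-2.4],"turn":[-5.5,0,0]},{"translation":[-0.98,-5,-3.0],"turn":[-6.9,0,0]},{"translation":[-0.98,-6,-3.6],"turn":[-8.3,0,0]},{"translation":[-0.98,-7,-4.2],"turn":[-9.7,0,0]},{"translation":[-0.98,-8,-4.8],"turn":[-11.1,0,0]},{"translation":[-0.98,-8.44,-5.1],"turn":[-12.5,0,0]},{"translation":[-0.98,-8.44,-5.1],"turn":[-13.9,0,0]},{"translation":[-0.98,-8.44,-5.1],"turn":[-15.2,0,0]},{"translation":[-0.98,-8.44,-5.1],"turn":[-16.2,0,0]}]'

```text
time_s: 15.58
ee_pos: [0.4301, 0.115, 0.1905]
eef_rot: [-2.918, 1.57, -2.94]
force: [0.0, 0.2, 0.1]
grip_width: 0.0938
```

arm_command --deltas '[{"translation":[0,0,0],"turn":[0,0,0]},{"translation":[0,0,0],"turn":[0,0,0]}]'

```text
time_s: 15.75
ee_pos: [0.4303, 0.1148, 0.1906]
eef_rot: [-2.94, 1.57, -2.972]
force: [-0.0, 0.6, -0.0]
grip_width: 0.0943
```

Run:
```python
from h import *
print(ctrl.get_obs()["joint_vel"])
c=cal("wrist"); im=optics.camera("wrist"); cv2.imwrite("pics/w8.png",im[:,:,::-1])
for t in ("tongs_grip","tongs_jaw"):
    for d in models.mark_of(t,"wrist")[:1]: print(t,d["score"],d["at"],px2w("wrist",d["at"],.01,c))
for d in models.cut_out("tongs","wrist")[:1]: 
    print(d["score"],d["box"]); np.save("tm.npy",d["pixels"])
import pickle; pickle.dump(c,open("c8.pkl","wb"))
go([.43,.115,.19],1.54);print(ctrl.get_obs()["ee_pos"],ctrl.get_obs()["grip_width"])
# orange pixels
hsv=cv2.cvtColor(im,cv2.COLOR_RGB2HSV); m=((hsv[...,0]<15)&(hsv[...,1]>150)&(hsv[...,2]>60)).astype(np.uint8); m[280:]=0
n,l,s,ce=cv2.connectedComponentsWithStats(m)
for i in range(1,n):
    if s[i,4]>30: print(s[i],ce[i],px2w("wrist",ce[i],.01,c))
```

```text
[-0.0006  0.0004 -0.0026 -0.0009 -0.0008  0.0237]
0.84 [209.6, 56.8, 288.9, 285.2]
trans [ 0.039  0.008 -0.02 ] turn [-0.001 -0.005  0.001] q [ 0.18  0.1   1.84 -0.    1.2  -1.36] t 15.95 yaw now 1.54
[0.4305 0.1148 0.191 ] 0.09428242567050245
[268 157   9  47 171] [271.9474 179.8947] [[0.4305 0.1347 0.01  ]]
[222 158   6  47 174] [224.0287 180.6379] [[0.4297 0.0854 0.01  ]]
```

View pics/w8.png

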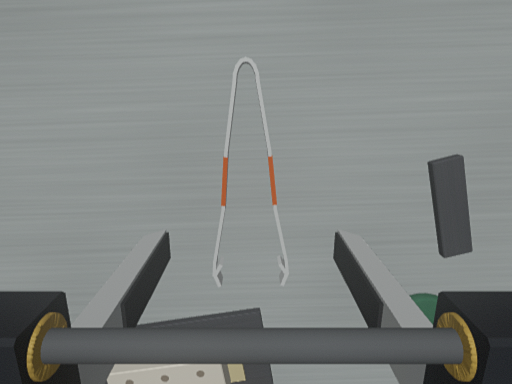

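Run:
```python
from h import *
import pickle; c=pickle.load(open("c8.pkl","rb"))
b=px2w("wrist",[[246,60],[251,271]],.015,c); print(b, np.arctan2(*(b[1]-b[0])[1::-1]))
m=np.load("tm.npy"); ys,xs=np.nonzero(m); w=px2w("wrist",np.c_[xs,ys],.015,c)[:,:2]
for x0 in np.arange(.32,.56,.02):
    s=w[abs(w[:,0]-x0)<.004]
    if len(s): print(x0.round(2),s[:,1].min().round(4),s[:,1].max().round(4),((s[:,1].min()+s[:,1].max())/2).round(4))
print(w.min(0),w.max(0))
go([.430,.110,.0215],1.55)
```

```text
[[0.3151 0.1125 0.015 ]
 [0.5311 0.1098 0.015 ]] -0.012399219778321447
0.32 0.101 0.1233 0.1121
0.34 0.0972 0.1256 0.1114
0.36 0.0943 0.128 0.1111
0.38 0.0893 0.1314 0.1104
0.4 0.0853 0.134 0.1096
0.42 0.0841 0.1357 0.1099
0.44 0.083 0.1374 0.1102
0.46 0.0808 0.1392 0.11
0.48 0.0765 0.1421 0.1093
0.5 0.072 0.1462 0.1091
0.52 0.0677 0.1493 0.1085
0.54 0.0686 0.1503 0.1095
[0.3125 0.0677] [0.5484 0.1504]
trans [ 6.779 -0.191 -0.011] turn [-0.115 -0.005  0.001] q [ 0.18  0.1   1.84 -0.    1.2  -1.36] t 15.95 yaw now 1.54
```

arm_command --deltas '[{"translation":[1.3,-0.19,-0.03],"turn":[-0.2,0,0]},{"translation":[2.6,-0.19,-0.03],"turn":[-0.2,0,0]},{"translation":[3.9,-0.19,-0.03],"turn":[-0.2,0,0]},{"translation":[5.0,-0.19,-0.03],"turn":[-0.2,0,0]},{"translation":[6.0,-0.19,-0.03],"turn":[-0.2,0,0]},{"translation":[6.6,-0.19,-0.03],"turn":[-0.2,0,0]},{"translation":[6.82,-0.19,-0.03],"turn":[-0.2,0,0]},{"translation":[6.82,-0.19,-0.03],"turn":[-0.2,0,0]},{"translation":[6.82,-0.19,-0.03],"turn":[-0.2,0,0]},{"translation":[6.82,-0.19,-0.03],"turn":[-0.2,0,0]}]'

```text
time_s: 16.78
ee_pos: [0.43, 0.1102, 0.0212]
eef_rot: [0.176, 1.57, 0.164]
force: [-0.2, 0.1, -0.1]
grip_width: 0.094
```

arm_command --deltas '[{"translation":[0,0,0],"turn":[0,0,0]},{"translation":[0,0,0],"turn":[0,0,0]},{"translation":[0,0,0],"turn":[0,0,0]},{"translation":[0,0,0],"turn":[0,0,0]},{"translation":[0,0,0],"turn":[0,0,0]},{"translation":[0,0,0],"turn":[0,0,0]},{"translation":[0,0,0],"turn":[0,0,0]},{"translation":[0,0,0],"turn":[0,0,0]},{"translation":[0,0,0],"turn":[0,0,0]},{"translation":[0,0,0],"turn":[0,0,0]}]' --gripper 44 --force 20

```text
time_s: 17.62
ee_pos: [0.4297, 0.1101, 0.0207]
eef_rot: [0.144, 1.571, 0.133]
force: [0.2, -0.0, -0.0]
grip_width: 0.0443
```

Run:
```python
from h import *
o=ctrl.get_obs();print(o["ee_pos"],o["grip_width"],o["force"])
c=cal("wrist"); im=optics.camera("wrist"); cv2.imwrite("pics/w9.png",im[:,:,::-1])
```

```text
[0.4297 0.1101 0.0207] 0.044309847632774166 [ 0.1636 -0.0285 -0.0439]
```

View pics/w9.png

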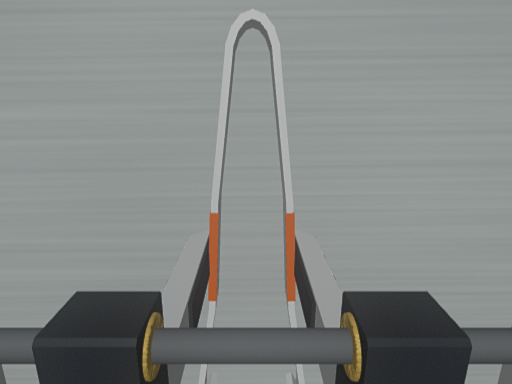

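Run:
```python
from h import *
for n in ("top","scene"):
    im=optics.camera(n)
    u=(343,191) if n=="top" else (172,210)
    cv2.imwrite(f"pics/b_{n}.png",cv2.resize(im[u[1]-25:u[1]+25,u[0]-30:u[0]+30,::-1],None,fx=12,fy=12,interpolation=cv2.INTER_CUBIC))
    for d in models.cut_out("bush",n)[:2]:
        ys,xs=np.nonzero(d["pixels"]); print(n,d["score"],d["box"],len(xs),xs.mean(),ys.mean(),px2w(n,[xs.mean(),ys.mean()],.02))
    for d in models.mark_of("bush_mid",n)[:2]: print(d["score"],d["at"],px2w(n,d["at"],.018))
    for x in np.array([[.62,-.308],[.625,-.308],[.63,-.308]]): print(w2px(n,[*x,.036]),w2px(n,[*x,0]))
```

```text
top 0.38 [213.3, 168.6, 264.5, 189.3] 188 233.95212765957447 176.30851063829786 [[0.6537 0.0345 0.02  ]]
0.53 [132.0, 236.7] [[0.466 0.324 0.018]]
0.5 [347.8, 191.5] [[ 0.6183 -0.3092  0.018 ]]
[[349.1095 190.0053]] [[345.7547 191.8379]]
[[349.086  188.3385]] [[345.7344 190.2253]]
[[349.0626 186.6742]] [[345.7141 188.615 ]]
scene 0.7 [166.0, 201.3, 177.2, 217.1] 126 171.0 209.5 [[ 0.6195 -0.2939  0.02  ]]
0.56 [170.3, 211.6] [[ 0.6261 -0.2946  0.018 ]]
[[165.506  205.9708]] [[167.6169 212.9655]]
[[165.0414 207.2904]] [[167.1686 214.2722]]
[[164.5745 208.6169]] [[166.7181 215.5855]]
```

View pics/b_top.png

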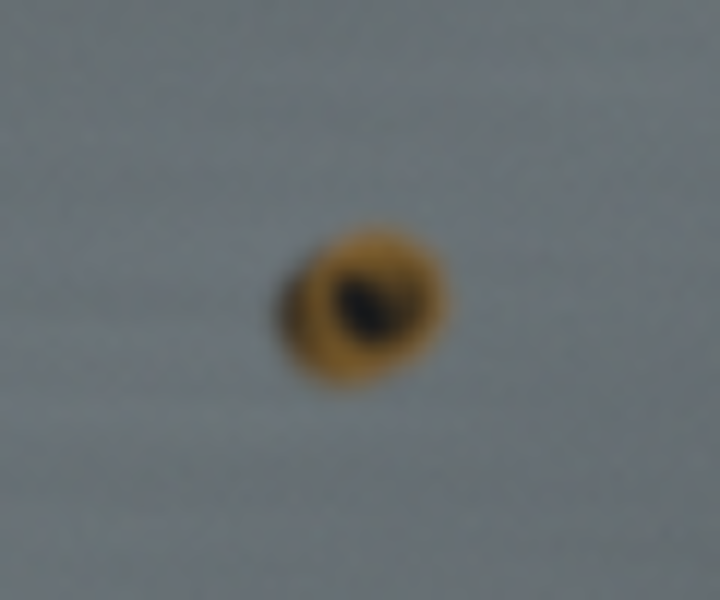

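View pics/b_scene.png

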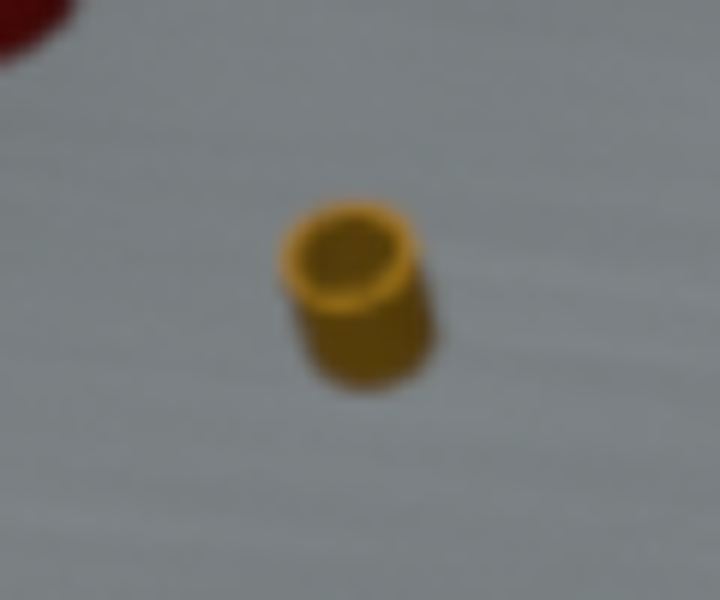

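Run:
```python
from h import *
print(px2w("top",[343.75,190.75],.036),px2w("scene",[170.7,205.8],.036))
P=np.array([.618,-.2935])
print(np.hypot(*P),np.arctan2(P[1],P[0]))
```

```text
[[ 0.6173 -0.292   0.036 ]] [[ 0.6172 -0.2927  0.036 ]]
0.6841536742574726 -0.44338232219376833
```

Run:
```python
from h import *
go([.5233,-.2478,.0907],1.128)
```

```text
trans [ -2.799 -14.273   3.908] turn [ 4.943  0.001 -0.   ] q [ 0.17  0.37  1.98 -0.    0.79 -1.39] t 17.97 yaw now 1.559
```

arm_command --deltas '[{"translation":[-0.2,0,0],"turn":[0,0,0]},{"translation":[-0.6,0,0],"turn":[0,0,0]},{"translation":[-1.1,0,0],"turn":[0,0,0]},{"translation":[-1.6,0,0],"turn":[0,0,0]},{"translation":[-2.1,-0.2,0.05],"turn":[0.1,0,0]},{"translation":[-2.5,-0.6,0.15],"turn":[0.2,0,0]},{"translation":[-2.8,-1.2,0.3],"turn":[0.4,0,0]},{"translation":[-2.8,-2.0,0.55],"turn":[0.7,0,0]},{"translation":[-2.8,-2.9,0.8],"turn":[1.0,0,0]},{"translation":[-2.8,-3.9,1.05],"turn":[1.35,0,0]},{"translation":[-2.8,-4.9,1.35],"turn":[1.7,0,0]},{"translation":[-2.8,-5.9,1.6],"turn":[2.05,0,0]}]'

```text
time_s: 18.97
ee_pos: [0.4682, -0.0396, 0.0914]
eef_rot: [-0.084, 1.57, -0.276]
force: [0.8, 1.0, -0.9]
grip_width: 0.044
```

Run:
```python
from h import *
go([.5233,-.2478,.0907],1.128); print(ctrl.get_obs()["grip_width"])
```

```text
trans [ 0.031 -7.752  3.755] turn [ 2.872  0.005 -0.   ] q [-0.16  0.29  1.88 -0.    0.98 -1.54] t 18.97 yaw now 1.379
0.04403215128623206
```

arm_command --deltas '[{"translation":[0,-0.85,0.41],"turn":[0.3,0,0]},{"translation":[0,-1.7,0.82],"turn":[0.6,0,0]},{"translation":[0,-2.55,1.23],"turn":[0.9,0,0]},{"translation":[0,-3.4,1.64],"turn":[1.2,0,0]},{"translation":[0,-4.25,2.05],"turn":[1.5,0,0]},{"translation":[0,-5.1,2.46],"turn":[1.8,0,0]},{"translation":[0,-5.9,2.85],"turn":[2.1,0,0]},{"translation":[0,-6.6,3.2],"turn":[2.4,0,0]},{"translation":[0,-7.1,3.45],"turn":[2.6,0,0]},{"translation":[0,-7.45,3.6],"turn":[2.75,0,0]},{"translation":[0,-7.6,3.7],"turn":[2.85,0,0]},{"translation":[0,-7.7,3.75],"turn":[2.85,0,0]}]'

```text
time_s: 19.97
ee_pos: [0.5234, -0.245, 0.0909]
eef_rot: [2.918, 1.571, 2.478]
force: [-0.1, -0.6, -1.2]
grip_width: 0.0441
```

Run:
```python
from h import *
go([.5233,-.2478,.0907],1.128); print(ctrl.get_obs()["grip_width"],ctrl.get_obs()["joint_vel"])
for n,u in (("scene",(172,195)),("top",(330,205))):
    im=optics.camera(n)
    cv2.imwrite(f"pics/c_{n}.png",cv2.resize(im[u[1]-50:u[1]+50,u[0]-65:u[0]+65,::-1],None,fx=6,fy=6,interpolation=cv2.INTER_CUBIC))
```

```text
trans [ 0.006 -0.102  0.043] turn [ 0.032 -0.003 -0.001] q [-0.5   0.5   1.57  0.    1.07 -1.63] t 19.97 yaw now 1.131
0.044074308971328614 [-0.0247  0.0374 -0.0509  0.0024  0.0188 -0.0555]
```

View pics/c_scene.png

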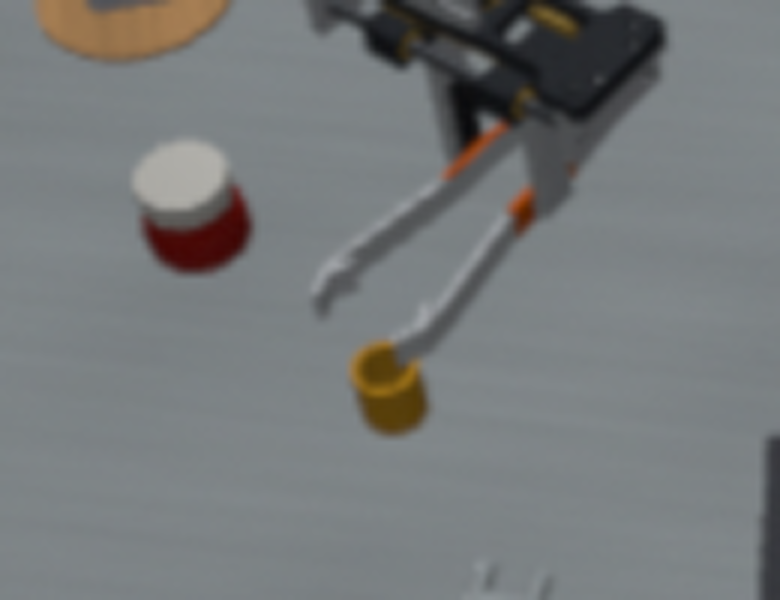

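View pics/c_top.png

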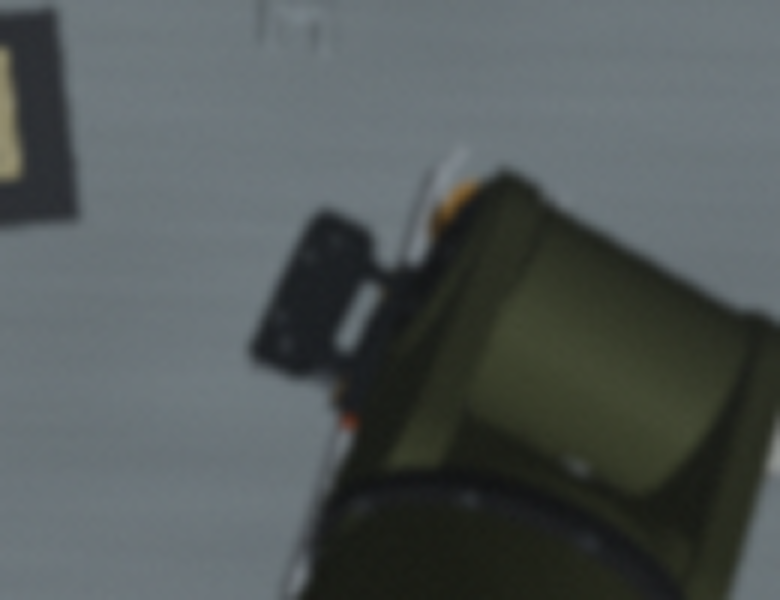

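Run:
```python
from h import *
p=ctrl.get_obs()["ee_pos"]; a=yawn()-np.pi/2; d=np.array([np.cos(a),np.sin(a),0]); s=np.array([-np.sin(a),np.cos(a),0])
u=lambda q:(w2px("scene",q)-[107,145])*6
for z in (-.0207,-.0007):
  for f in (.0905,.104,.1175):
    for l in (-.027,0,.027):
        q=p+d*f+s*l+[0,0,z]; print(round(z,3),f,l,u(q)[0].round(0))
print(px2w("scene",[[160.3,197.5],[173.7,204.2]],.071))
print("bush rim",u([.6173,-.2924,.036]))
```

```text
-0.021 0.0905 -0.027 [355. 283.]
-0.021 0.0905 0 [396. 307.]
-0.021 0.0905 0.027 [438. 330.]
-0.021 0.104 -0.027 [336. 301.]
-0.021 0.104 0 [378. 325.]
-0.021 0.104 0.027 [421. 348.]
-0.021 0.1175 -0.027 [318. 319.]
-0.021 0.1175 0 [360. 343.]
-0.021 0.1175 0.027 [402. 367.]
-0.001 0.0905 -0.027 [347. 258.]
-0.001 0.0905 0 [389. 281.]
-0.001 0.0905 0.027 [432. 305.]
-0.001 0.104 -0.027 [329. 276.]
-0.001 0.104 0 [371. 299.]
-0.001 0.104 0.027 [414. 323.]
-0.001 0.1175 -0.027 [310. 294.]
-0.001 0.1175 0 [352. 318.]
-0.001 0.1175 0.027 [396. 342.]
[[ 0.6164 -0.3183  0.071 ]
 [ 0.6351 -0.2726  0.071 ]]
bush rim [[382.6963 364.9521]]
```

Run:
```python
from h import *
go([.5233,-.2478,.0287],1.128)
```

```text
trans [ 2.485 -0.124  0.05 ] turn [ 0.047 -0.002 -0.   ] q [-0.5   0.5   1.57  0.    1.07 -1.63] t 20.07 yaw now 1.132
```

arm_command --deltas '[{"translation":[0.2,-0.06,0.05],"turn":[0,0,0]},{"translation":[0.5,-0.06,0.05],"turn":[0,0,0]},{"translation":[0.8,-0.06,0.05],"turn":[0,0,0]},{"translation":[1.1,-0.06,0.05],"turn":[0,0,0]},{"translation":[1.4,-0.06,0.05],"turn":[0,0,0]},{"translation":[1.7,-0.06,0.05],"turn":[0,0,0]},{"translation":[2.0,-0.06,0.05],"turn":[0,0,0]},{"translation":[2.2,-0.06,0.05],"turn":[0,0,0]},{"translation":[2.4,-0.06,0.05],"turn":[0,0,0]},{"translation":[2.48,-0.06,0.05],"turn":[0,0,0]},{"translation":[2.48,-0.06,0.05],"turn":[0,0,0]}]'

```text
time_s: 20.98
ee_pos: [0.5239, -0.2464, 0.0283]
eef_rot: [3.101, 1.57, 2.662]
force: [-0.5, 0.2, -1.9]
grip_width: 0.0441
```

Run:
```python
from h import *
o=ctrl.get_obs(); print(o["ee_pos"],o["force"],o["moment"],o["grip_width"])
for n,u in (("scene",(172,205)),):
    im=optics.camera(n)
    cv2.imwrite(f"pics/d_{n}.png",cv2.resize(im[u[1]-25:u[1]+25,u[0]-32:u[0]+32,::-1],None,fx=12,fy=12,interpolation=cv2.INTER_CUBIC))
```

```text
[ 0.5239 -0.2464  0.0283] [-0.4959  0.1851 -1.8593] [-0.0686  0.034  -0.0668] 0.044053770287892764
```

View pics/d_scene.png

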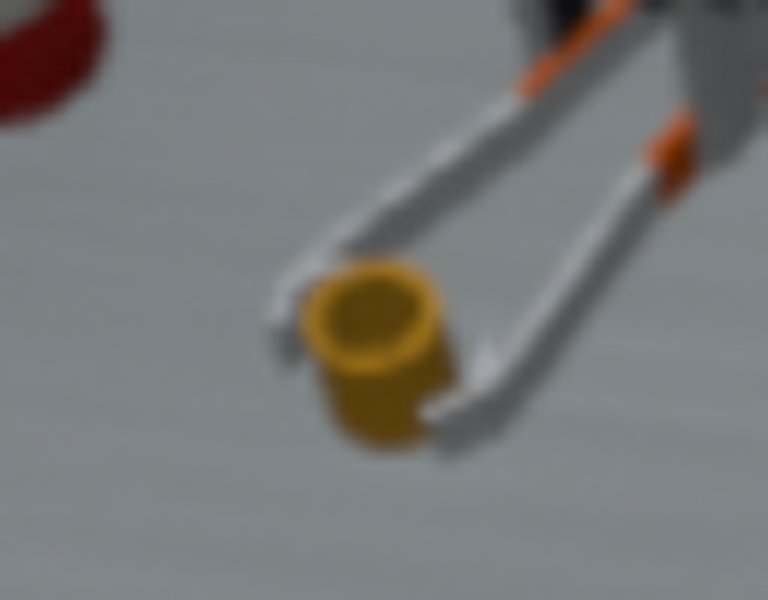

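arm_command --deltas '[{"translation":[0,0,0],"turn":[0,0,0]},{"translation":[0,0,0],"turn":[0,0,0]},{"translation":[0,0,0],"turn":[0,0,0]},{"translation":[0,0,0],"turn":[0,0,0]},{"translation":[0,0,0],"turn":[0,0,0]},{"translation":[0,0,0],"turn":[0,0,0]},{"translation":[0,0,0],"turn":[0,0,0]},{"translation":[0,0,0],"turn":[0,0,0]}]' --gripper 26 --force 28

```text
time_s: 21.7
ee_pos: [0.5242, -0.2466, 0.0288]
eef_rot: [-0.094, 1.57, -0.533]
force: [0.8, 0.2, -0.6]
grip_width: 0.0339
```

Run:
```python
from h import *
o=ctrl.get_obs(); print(o["ee_pos"],o["force"],o["moment"],o["grip_width"])
for n,u in (("scene",(172,205)),):
    im=optics.camera(n)
    cv2.imwrite(f"pics/e_{n}.png",cv2.resize(im[u[1]-25:u[1]+25,u[0]-32:u[0]+32,::-1],None,fx=12,fy=12,interpolation=cv2.INTER_CUBIC))
```

```text
[ 0.5242 -0.2466  0.0288] [ 0.7731  0.187  -0.6097] [-0.1542 -0.2987  0.0825] 0.03394425120583584
```

View pics/e_scene.png

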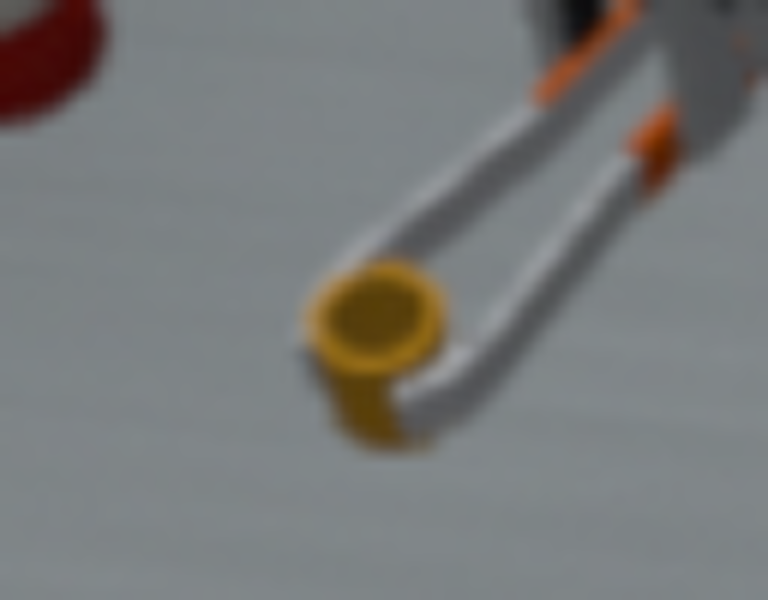

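arm_command --deltas '[{"translation":[-0.1,0,0],"turn":[0,0,0]},{"translation":[-0.3,0,0],"turn":[0,0,0]},{"translation":[-0.6,0,0],"turn":[0,0,0]},{"translation":[-1.0,0,0],"turn":[0,0,0]},{"translation":[-1.5,0,0],"turn":[0,0,0]},{"translation":[-2.0,0,0],"turn":[0,0,0]},{"translation":[-2.5,0,0],"turn":[0,0,0]},{"translation":[-3.0,0,0],"turn":[0,0,0]},{"translation":[-3.4,0,0],"turn":[0,0,0]},{"translation":[-3.7,0,0],"turn":[0,0,0]},{"translation":[-3.9,0,0],"turn":[0,0,0]},{"translation":[-4.0,0,0],"turn":[0,0,0]}]'

```text
time_s: 22.75
ee_pos: [0.5242, -0.2466, 0.1295]
eef_rot: [-0.091, 1.57, -0.53]
force: [-0.3, 0.6, -2.3]
grip_width: 0.0343
```

arm_command --deltas '[{"translation":[0,0,0],"turn":[0,0,0]},{"translation":[0,0,0],"turn":[0,0,0]},{"translation":[0,0,0],"turn":[0,0,0]},{"translation":[0,0,0],"turn":[0,0,0]}]'

```text
time_s: 23.08
ee_pos: [0.5239, -0.2464, 0.1282]
eef_rot: [3.135, 1.57, 2.696]
force: [-0.3, -0.1, -2.2]
grip_width: 0.0341
```

Run:
```python
from h import *
o=ctrl.get_obs(); print(o["ee_pos"],o["force"],o["moment"],o["grip_width"])
go([.5429,.0704,.128],1.703)
for n,u in (("scene",(165,190)),):
    im=optics.camera(n)
    cv2.imwrite(f"pics/f_{n}.png",cv2.resize(im[u[1]-40:u[1]+40,u[0]-50:u[0]+50,::-1],None,fx=7,fy=7,interpolation=cv2.INTER_CUBIC))
```

```text
[ 0.5239 -0.2464  0.1282] [-0.2759 -0.0937 -2.2411] [-0.0054  0.1292  0.0427] 0.03410248844278808
trans [ 0.011 11.793 -4.698] turn [-6.546 -0.01  -0.003] q [-0.5   0.46  1.54 -0.    1.15 -1.63] t 23.08 yaw now 1.132
```

View pics/f_scene.png

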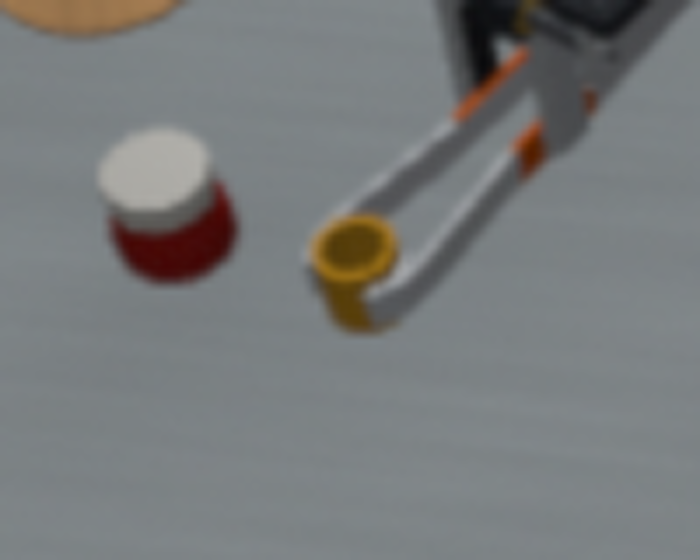

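arm_command --deltas '[{"translation":[0,0.1,-0.04],"turn":[-0.05,0,0]},{"translation":[0,0.3,-0.12],"turn":[-0.15,0,0]},{"translation":[0,0.6,-0.24],"turn":[-0.3,0,0]},{"translation":[0,1.0,-0.4],"turn":[-0.5,0,0]},{"translation":[0,1.5,-0.6],"turn":[-0.8,0,0]},{"translation":[0,2.0,-0.8],"turn":[-1.1,0,0]},{"translation":[0,2.6,-1.04],"turn":[-1.4,0,0]},{"translation":[0,3.2,-1.28],"turn":[-1.75,0,0]},{"translation":[0,3.8,-1.52],"turn":[-2.1,0,0]},{"translation":[0,4.4,-1.75],"turn":[-2.45,0,0]},{"translation":[0,5.0,-2.0],"turn":[-2.8,0,0]},{"translation":[0,5.6,-2.23],"turn":[-3.1,0,0]}]'

```text
time_s: 24.13
ee_pos: [0.533, -0.094, 0.1288]
eef_rot: [0.501, 1.571, 0.336]
force: [0.3, 0.3, -2.8]
grip_width: 0.0343
```

Run:
```python
from h import *
go([.5429,.0704,.128],1.703); print(ctrl.get_obs()["grip_width"])
```

```text
trans [ 0.033  6.554 -0.686] turn [-3.401  0.001 -0.   ] q [-0.24  0.38  1.65  0.    1.11 -1.65] t 24.13 yaw now 1.406
0.03430548995716096
```

arm_command --deltas '[{"translation":[0,0.6,-0.06],"turn":[-0.35,0,0]},{"translation":[0,1.2,-0.12],"turn":[-0.7,0,0]},{"translation":[0,1.8,-0.18],"turn":[-1.05,0,0]},{"translation":[0,2.4,-0.24],"turn":[-1.4,0,0]},{"translation":[0,3.0,-0.3],"turn":[-1.75,0,0]},{"translation":[0,3.6,-0.36],"turn":[-2.1,0,0]},{"translation":[0,4.2,-0.42],"turn":[-2.4,0,0]},{"translation":[0,4.7,-0.48],"turn":[-2.7,0,0]},{"translation":[0,5.1,-0.53],"turn":[-2.9,0,0]},{"translation":[0,5.4,-0.57],"turn":[-3.05,0,0]},{"translation":[0,5.6,-0.6],"turn":[-3.1,0,0]},{"translation":[0,5.7,-0.62],"turn":[-3.1,0,0]}]'

```text
time_s: 25.13
ee_pos: [0.5417, 0.0476, 0.1287]
eef_rot: [0.061, 1.571, 0.163]
force: [0.7, -0.3, -2.5]
grip_width: 0.0343
```

arm_command --deltas '[{"translation":[0,0,0],"turn":[0,0,0]},{"translation":[0,0,0],"turn":[0,0,0]},{"translation":[0,0,0],"turn":[0,0,0]}]'

```text
time_s: 25.38
ee_pos: [0.5417, 0.0465, 0.1287]
eef_rot: [-2.535, 1.571, -2.434]
force: [0.9, -0.6, -1.7]
grip_width: 0.0339
```

Run:
```python
from h import *
go([.5429,.0704,.128],1.703); print(ctrl.get_obs()["grip_width"])
for n,u in (("scene",(290,210)),("top",(215,180))):
    im=optics.camera(n)
    cv2.imwrite(f"pics/g_{n}.png",cv2.resize(im[u[1]-50:u[1]+50,u[0]-65:u[0]+65,::-1],None,fx=6,fy=6,interpolation=cv2.INTER_CUBIC))
    for d in models.mark_of("bush_mid",n)[:2]: print(n,d["score"],d["at"],px2w(n,d["at"],.116),px2w(n,d["at"],.118))
    print(w2px(n,[.646,.0841,.116]), (w2px(n,[.646,.0841,.134])-[u[0]-65,u[1]-50])*6)
```

```text
trans [0.027 0.945 0.142] turn [-0.355 -0.002  0.001] q [ 0.02  0.38  1.64 -0.    1.11 -1.65] t 25.38 yaw now 1.672
0.0338568731289598
scene 0.63 [285.8, 210.3] [[0.6457 0.0532 0.116 ]] [[0.6472 0.0532 0.118 ]]
[[297.077  211.6397]] [[435.758  286.2545]]
top 0.73 [228.2, 174.7] [[0.6388 0.0457 0.116 ]] [[0.6384 0.0456 0.118 ]]
top 0.42 [225.5, 171.8] [[0.6466 0.0533 0.116 ]] [[0.6462 0.0532 0.118 ]]
[[214.1841 171.6574]] [[381.1928 241.5448]]
```

View pics/g_scene.png

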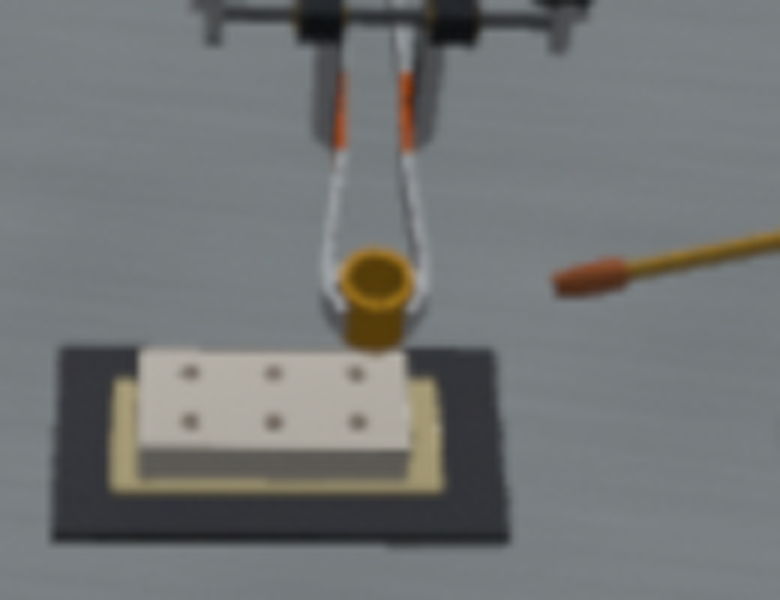

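View pics/g_top.png

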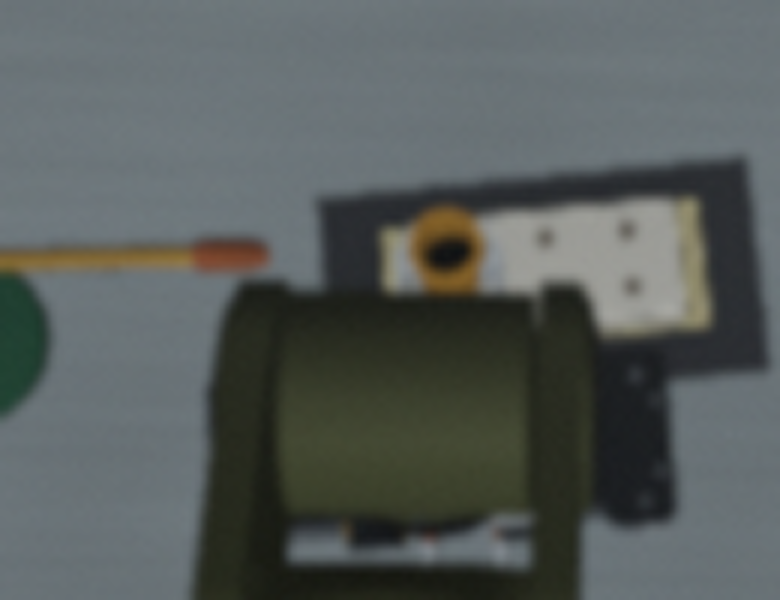

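Run:
```python
from h import *
f=lambda u,v,c:[c[0]-65+u/6-.4,c[1]-50+v/6-.4]
print("nozzle scene",px2w("scene",f(556,288,(290,210)),.135),"rim scene",px2w("scene",f(376,280,(290,210)),.135))
print("nozzle top",px2w("top",f(266,254,(215,180)),.135),"rim top",px2w("top",f(447,248,(215,180)),.135))
```

```text
nozzle scene [[0.6392 0.1364 0.135 ]] rim scene [[0.6457 0.056  0.135 ]]
nozzle top [[0.6396 0.1358 0.135 ]] rim top [[0.6448 0.0558 0.135 ]]
```

arm_command --deltas '[{"translation":[0,0.1,0.02],"turn":[-0.05,0,0]},{"translation":[0,0.3,0.05],"turn":[-0.1,0,0]},{"translation":[0,0.5,0.08],"turn":[-0.2,0,0]},{"translation":[0,0.7,0.1],"turn":[-0.3,0,0]},{"translation":[0,0.85,0.12],"turn":[-0.36,0,0]},{"translation":[0,0.95,0.14],"turn":[-0.36,0,0]},{"translation":[0,0.98,0.14],"turn":[-0.36,0,0]},{"translation":[0,0.98,0.14],"turn":[-0.36,0,0]},{"translation":[0,0.98,0.14],"turn":[-0.36,0,0]},{"translation":[0,0.98,0.14],"turn":[-0.36,0,0]},{"translation":[0,0.98,0.14],"turn":[-0.36,0,0]},{"translation":[0,0.98,0.14],"turn":[-0.36,0,0]}]'

```text
time_s: 26.58
ee_pos: [0.5428, 0.0716, 0.1287]
eef_rot: [-0.684, 1.571, -0.551]
force: [-0.8, -0.3, -1.4]
grip_width: 0.034
```

Run:
```python
from h import *
go([.5429,.0704,.128],1.703); o=ctrl.get_obs(); print(o["grip_width"],o["joint_vel"],o["force"])
for n,u in (("scene",(290,210)),("top",(215,180))):
    im=optics.camera(n)
    cv2.imwrite(f"pics/i_{n}.png",cv2.resize(im[u[1]-50:u[1]+50,u[0]-65:u[0]+65,::-1],None,fx=6,fy=6,interpolation=cv2.INTER_CUBIC))
    for d in models.mark_of("bush_mid",n)[:2]: print(n,d["score"],px2w(n,d["at"],.117))
    for t,z in (("plate",.01),("block_mid",.046)):
        for d in models.cut_out(t,n)[:1]: print(t,d["score"],*rect(d["pixels"],n,z))
```

```text
trans [ 0.029 -0.048 -0.001] turn [0.011 0.001 0.   ] q [ 0.06  0.39  1.63 -0.    1.12 -1.64] t 26.58 yaw now 1.704
0.03402936593936773 [ 0.0017  0.0012 -0.0017  0.0005 -0.0004  0.0006] [-0.816  -0.2683 -1.4487]
scene 0.49 [[0.6409 0.0856 0.117 ]]
scene 0.22 [[0.6465 0.08   0.117 ]]
plate 0.79 [0.6098 0.4422] (393.3287658691406, 335.5395202636719) 0.5104830401247948
block_mid 0.76 [0.6646 0.0132] (133.30860900878906, 74.1112060546875) -1.4697059276087967
top 0.41 [[0.6537 0.0772 0.117 ]]
plate 0.97 [0.6368 0.4197] (528.9161376953125, 150.72171020507812) -1.527136043604028
block_mid 0.77 [0.657  0.0081] (117.42063903808594, 59.217437744140625) -1.4455236842191992
```

View pics/i_scene.png

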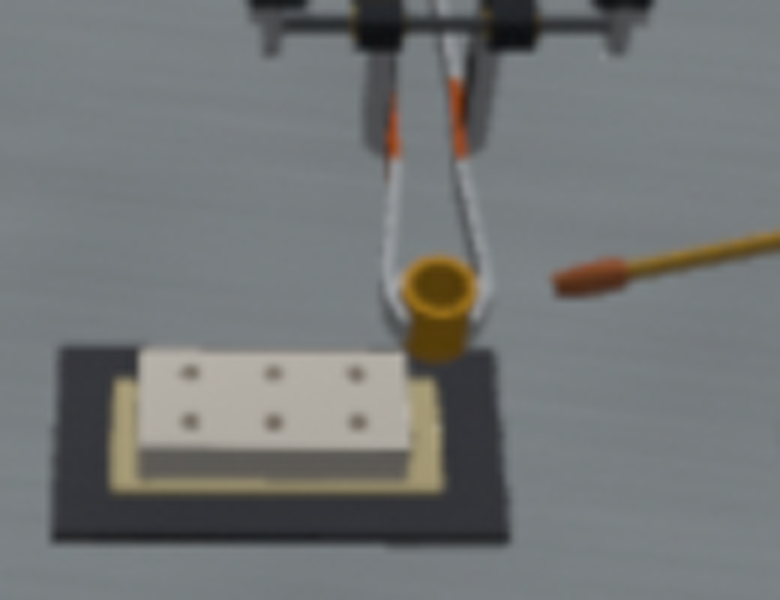

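View pics/i_top.png

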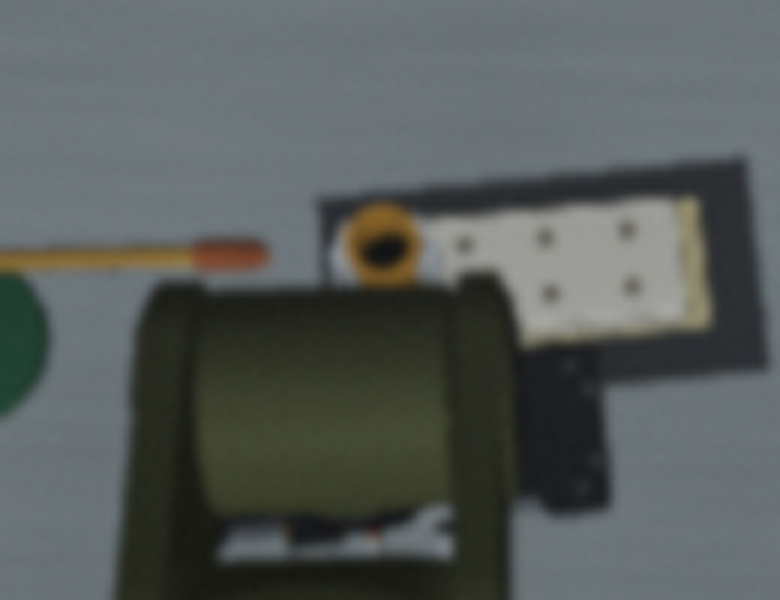

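Run:
```python
from station import ctrl
print(ctrl.hand_in())
```

```text
the job is handed in; nothing more can be done
None
```

The brazing spot is set up and the job is handed in at about 27 s of the 72 s allowed. The arm is still holding the bush in the tongs at the heating point.

- **Board:** it measured within 1.5 mm of the plate's centre, running the same way as the plate.
- **Block:** it sits about 2 mm off the board's centre, within 0.01 rad of square.
- **Bush:** in the final scene and top pictures the bush's rim is within about 3 mm of where it should be at the heating point. It looks upright and clear of the nozzle and block, and the arm was still with the gripper holding at 34 mm. Only the tongs touched the bush.
- **Bystanders:** nothing came near the steel bar, flux tin or wrench, though I did not re-measure their positions at the end.

**Checks that disagreed:**
- The networks' marks for the bush in the last two pictures scattered by up to 10 mm, with low scores.
- Their last outlines of the plate were spoilt because they took in the torch.
- Their last block outlines were partly hidden by the bush and tongs. They put the block's centre about 7–9 mm from where I had measured it.

I relied on the rim and nozzle positions I read from the pictures, where both cameras agreed within about 1 mm just before the last move, and on the earlier wrist camera measurements.

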